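# Fit the retaining ring that holds a sprung pulley on its pump shaft

## Robot

A 6-joint arm with a two-finger parallel gripper is mounted at the origin on the work surface. World frame = base frame: x ahead of the robot, y to its left, z up, the work surface at z = 0. Lengths are in m, angles in rad, forces in N, time in s.
With the tool pointing down it reaches from about 0.25 to 0.725 m from the base axis. Payload 9.7 kg.
Tool frame: the origin (TCP) lies where the fingers leave the gripper's body, on its centre line; the fingertips stand 73 mm ahead of it and the grasp point (between the pads) lies ahead of it (arm.hold_point_z is the z of the grasp point in the tool frame, in m); z points along the fingers, y is the line along which they close (so a half turn about z gives the same grasp; the last joint's range is limited). The gripper opens to 85 mm and grips with 20 to 120 N. Pads are 22 mm wide; open, the fingers measure 114 mm over their backs; the gripper's body (76 mm by 85 mm) begins 54 mm behind the grasp point. The pads swing forward as they close: fully open they stand 13 mm farther back than shut.
Start: joints at [-1.205, 0.087, 0.176, 1.66, 0, 1.571], TCP at [0.197, -0.514, 0.304] pointing down, gripper open.
Joint ranges: [-3.13, 3.13], [-0.85, 1.81], [-1.15, 1.24], [-2.2, 2.28], [-1.44, 1.52], [-3.14, 3.14]. Speed limits (rad/s): [2.22, 2.22, 2.57, 3.14, 3.14, 3.14].

## Interface

Orientations are given as a rotation vector (axis times angle).
In Python, from workcell import arm gives the robot as it stands.
- The arm moves only by the shell command python3 -m inch 'ROWS'. ROWS is JSON, one flat list of numbers, 5 for each row, row after row: the shift along the tool's x, y, z normalised to -1 to 1, where 1 is 100 mm, then the turn about the tool's z normalised to -1 to 1, where 1 is pi rad, then the opening, from 0 (shut) to 1 (fully open). A call has 1 to 5 rows; each row is the pose to reach, as a shift and turn from the pose commanded when the call began, along the tool's axes at that moment, turning the shorter way round; what a row does not reach only later rows make up. A row lasts 1/12 s, in which the tool goes at most 41.7 mm and 7.16 degrees, less where a joint would pass 70% of its speed; a pose out of reach is approached as far as the arm can. A call with a number of a shift or a turn outside -1 to 1 is refused whole. A call with a gripper value outside its range is refused whole. The fingers move at their own pace and stop on an object; the grip force is fixed at half the most. Time passes only in rows, so rows that repeat a pose let the fingers close. It gives the time, the measured TCP pose, the force, the opening and the grip force at its end, in the units of the state.
- arm.get_state(): the state, without advancing time (a new reading comes with each control period).
- arm.grab_frame(name): name is "side" or "top"; returns a dict with "image" (384x512x3 uint8, red, green, blue), "z_map" (384x512 float32, m along the optical axis (not along the pixel's ray), 0 where there is no reading), "mtx" (3x3 intrinsics, pixels), "view" (4x4, takes a point from world to camera coordinates). Camera axes: x right, y down, z forward; pixel columns grow to the right and rows downward; lengths in m; the calibration is good to about 2 mm. A picture is of the moment at which its call begins.
- arm.sign_off(): hands the job in; it is judged then, once.
The state is a dict: "t": time; "q": joint angles; "qvel": joint speeds; "effort": joint torques, N m; "eef_pos": TCP position; "eef_rot": TCP orientation; "ft_force": force on the tool from outside, world axes, zero at the start; "ft_torque": the same for the moment, N m; "grip_width": finger opening in m; "grip_force": force on a finger pad.
Only numpy, scipy, OpenCV 4.12 (cv2) and the standard library are available. Lean on these libraries where they do the work, as an engineer would, in place of code of your own. Each camera call takes 0.05 s, during which the arm holds its last target. There are 200 camera calls.

## Task

Fit the retaining ring that waits on the loading stand into the groove of the pump shaft: squeeze the pliers to spread it, carry it over the shaft, press it gently down on the sprung pulley without bottoming the spring until the groove is free, and let the ring close fully into the groove so that it holds the pulley down. Then hang the pliers back in the stand, leaving the other things on the bench alone.

Things in the scene. Friction and masses are not known exactly. Their poses are not given: they have to be found in the camera images.
- pliers: Steel retaining-ring pliers, about 0.22 kg, hanging upright, handles up, by a cross bar (100 mm long in y, 8 x 8 mm) in the stand's two notches. Origin: middle of the bar, between the hinge pins; z up, y along the bar. Two fixed pressing feet hang below the bar at y = +-23.5 mm, soles 59 mm below the origin; the jaws are cranked back to x = -31 mm. The shaft goes right below the origin.
- handles (a point): Point on the pliers' axis 48 mm above the origin; grip here. A black handle (18 mm wide in x, 6 mm thick, 21 to 69 mm above the origin) on each side in y. At rest they splay: outer faces about 52 mm apart here, 64 mm at the tops. Pinched along y they meet a hard stop when parallel, 26 mm apart. With the ring on that takes about 15 N per handle; grip with 25 N or more to hold firmly.
- jaw_tips (a point): Point midway between the jaw tips, 31 mm behind (-x) and 61 mm below the pliers' origin. Tips are 14 mm wide in x and end 8 mm lower. Each has an outward slot, 5.6 mm high, for a lug of the ring. The tips spread as the handles close and spring back with them.
- jaw_left (a joint): Swing of the jaws (rad; both are geared together): 0 at rest, the tips inside the ring's gap and about 2 mm clear of the lugs on each side; 0.275 at the stop. Below 0.035 the tips are free of a closed ring: let the handles out that far before lifting away, still lightly held; once lifted 12 mm the tips are above the ring and can be squeezed again.
- stand: Grey loading stand, fixed, base 105 x 108 mm. Origin: at bench level under the hung cross bar; x and y as of the hung pliers. The ring lies on a pad 34 mm above the bench, its centre at x = +5.5 mm, y = 0, around a boss 22 mm across and 3 mm high.
- notches (a point): Where the middle of the pliers' cross bar hangs, 98 mm above the bench. Two posts 88 mm apart in y have notches 11.5 mm wide in x, their floor 93 mm and their flared mouths (about 25 mm wide) 114 mm above the bench.
- ring: Dark oiled steel retaining ring: a C of flat steel 4 mm thick, closed 32 mm inside, 44 mm outside, two long lugs beside its gap, about 0.06 kg. Origin: centre of the C, underside; z up; gap and lugs to -x, ending 46 mm from the origin. It hinges at its back, sprung shut. The frame is that of the +y half and turns up to 0.2 rad as the ring spreads.
- ring_half (a joint): Opening of the ring (rad): 0 closed, on the stand and when home in the groove; about 0.4 at the pliers' stop; 0.2 to 0.3 if it clamps the shaft outside the groove. At the stop it passes the shaft with 1 mm all round if the pliers' origin is right above the shaft's axis (any yaw); its underside is then 63 mm below that origin.
- pump: Pump, fixed: aluminium casing 130 x 130 x 36 mm with a round boss on top. Origin: at bench level on the axis of its upright oiled shaft, 36 mm in diameter, top tapering to 26 mm over the last 8 mm. How far the shaft stands out differs each time and is not reported: its top is 105 to 129 mm above the bench. Its one groove (31.4 mm across, 7 mm wide) lies 25 to 32 mm below that top.
- pump_boss (a point): Shaft axis at the top of the casing's boss, 45 mm above the bench.
- pulley (a joint): How far the pulley (rim 82 mm, hub 44 mm across, round the shaft) is down on its wave spring (m). At 0 its hub top is 27.5 mm below the shaft's top and covers the groove's lower 4.5 mm; the ring fits in once it has pushed the hub down 1.5 to 4.5 mm. Spring: 4 N to start, 1.5 N per mm more (11 N at 4.5 mm); as good as bottomed beyond 8 mm (16 N). Ring home: stays 1 to 2 mm down.
- oil_filter: Black oil filter canister, 76 mm in diameter, 110 mm tall, bystander. Origin: centre of its underside.
- screwdriver: Screwdriver lying on the bench, bystander. Origin: about its middle, at bench level.
- bearing: Steel bearing ring, 52 mm in diameter, 15 mm high, lying flat, bystander. Origin: centre of its underside.
- wrench: Steel wrench lying on the bench, bystander. Origin: about its middle, at bench level.
- socket: Steel socket, 28 mm in diameter, 35 mm tall, bystander. Origin: centre of its underside.
- hammer: Hammer lying on the bench, bystander. Origin: about its middle, at bench level.
- spare_piston: Aluminium piston, 64 mm in diameter, 50 mm tall, bystander. Origin: centre of its underside.
There are look-alikes about, which are no part of the job. Leave any orange look-alike of the pliers alone.

How it is judged:
On the way, in this order (a step that is already met when the one before it is completed fails the run):
1. the ring is lifted off the stand, spread on the pliers (value of joint ring_half above 0.2 rad and distance of ring from where it was at the start of the episode above 0.04 m), for 0.2 s.
2. the spread ring presses the pulley down on the shaft (value of joint pulley above 0.001 m and value of joint ring_half above 0.1 rad and horizontal distance between ring and pump below 0.012 m), for 0.1 s.
3. the ring has closed in the groove and holds the pulley down (value of joint pulley above 0.0006 m and value of joint ring_half below 0.07 rad and horizontal distance between ring and pump below 0.004 m), for 0.2 s.
At the end, for the whole second after the job is handed in: Ring closed (under 0.07 rad) in the groove, centre within 4 mm of the shaft axis, level within 0.08 rad, underside 68-104 mm up, holding the pulley 0.6-3 mm down. Pliers hang in the stand's notches: within 12 mm sideways, 5 mm in height, upright within 0.17 rad. All at rest (all of step 3 and value of joint pulley below 0.003 m and angle between ring's own z axis and vertical below 0.08 rad and z of ring in the frame of pump between 0.068 and 0.104 m and horizontal distance between pliers and stand below 0.012 m and z of pliers in the frame of stand between 0.093 and 0.103 m and angle between pliers's own z axis and vertical below 0.17 rad and linear speed of each of pliers, ring below 0.03 m/s); the robot touches nothing.
It fails at once if the pulley is pushed down more than 8 mm (the wave spring is bottomed) (value of joint pulley above 0.008 m).
It fails at once if a bystander is moved by more than 30 mm (distance of any of oil_filter, screwdriver, bearing, wrench, socket, hammer, spare_piston from where it was at the start of the episode above 0.03 m).
It also fails if it takes over 66 s, if anything falls off the work surface, if the arm or the gripper's body presses on something with over 40 N, if the wrist force passes 120 N, or if a joint passes its speed limit or range.

## Working session

There is one attempt and no reset: what is moved stays moved. The work goes in short steps, Python scripts to look and compute and a shell command to move; the robot and the scene stay as the last step left them, time stands still between calls to the robot, and variables do not carry over. Pictures are saved under pics/ and viewed, at most 10 in all, crops included, and the job is handed in when it is done.

```bash
ls; mkdir -p pics
cat > h.py <<'E'
from workcell import arm
import numpy as np, cv2
from scipy.spatial.transform import Rotation as R
def pts(f):
    z=f["z_map"]; K=f["mtx"]; v,u=np.indices(z.shape)
    c=np.stack([(u-K[0,2])/K[0,0]*z,(v-K[1,2])/K[1,1]*z,z],-1)
    T=np.linalg.inv(f["view"]); return c@T[:3,:3].T+T[:3,3]
def save(f,n): cv2.imwrite("pics/"+n+".png",cv2.cvtColor(f["image"],cv2.COLOR_RGB2BGR))
E
python3 - <<'E'
from h import *
s=arm.get_state();print(s, arm.hold_point_z)
ims=[]
for n in("side","top"):
    f=arm.grab_frame(n);print(n,f["mtx"].round(1).tolist(),np.linalg.inv(f["view"]).round(3).tolist())
    np.savez("/tmp/"+n,**f);ims.append(f["image"])
    save(f,n)
E
```

```text
pics
{'t': 0.0, 'q': array([-1.20504231e+00,  8.74557283e-02,  1.75123767e-01,  1.65977368e+00,
       -1.86547581e-05,  1.57079276e+00]), 'qvel': array([ 0.00083473, -0.00017998,  0.00022744,  0.00098569, -0.00105523,
       -0.00073501]), 'effort': array([ 3.64684231e-03, -5.20386600e+01,  4.64808333e+01,  1.62866019e-02,
        1.98004250e-04,  1.29292511e-05]), 'eef_pos': array([ 0.19666038, -0.51350285,  0.30318006]), 'eef_rot': array([-3.08794147e+00, -5.71100017e-01,  4.02669558e-04]), 'ft_force': array([-0.66909837, -0.86911476, -0.24965771]), 'ft_torque': array([0.04239751, 0.03046982, 0.03152638]), 'grip_force': 0.0, 'grip_width': 0.08527445484990315} 0.0539
side [[475.2, 0.0, 258.2], [0.0, 475.2, 186.5], [0.0, 0.0, 1.0]] [[-0.855, -0.344, 0.388, -0.108], [-0.519, 0.557, -0.649, 0.977], [0.007, -0.756, -0.654, 1.099], [0.0, 0.0, 0.0, 1.0]]
top [[390.5, 0.0, 257.1], [0.0, 390.5, 192.0], [0.0, 0.0, 1.0]] [[-0.016, -0.986, 0.165, 0.31], [-1.0, 0.013, -0.016, 0.03], [0.014, -0.165, -0.986, 1.106], [0.0, 0.0, 0.0, 1.0]]
```

View pics/side.png

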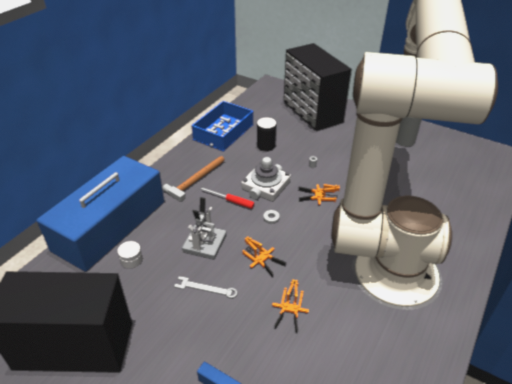

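View pics/top.png

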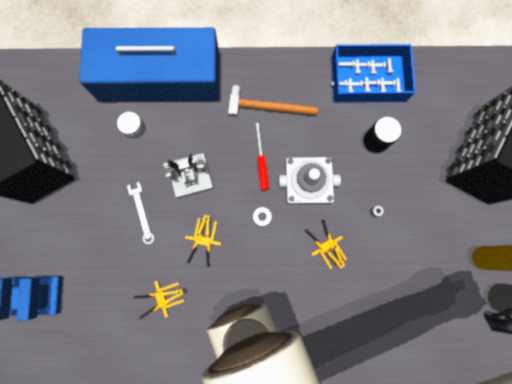

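The pliers with black handles hang in the grey stand, at side (204,230) and top (188,175). Look-alikes are the three orange pliers lying on the bench, at top (205,238), (165,298) and (328,245). I choose the pair in the stand, and a close crop will check that.

Run:
```python
from h import *
o=[]
for n,b in(("side",((175,185),(235,150))),("top",((155,140),(275,145)))):
    f=np.load(f"/tmp/{n}.npz");im=f["image"]
    for (u,v) in b: o.append(cv2.resize(im[v:v+75,u:u+75],(400,300) if 0 else (300,300),interpolation=cv2.INTER_CUBIC))
cv2.imwrite("pics/c1.png",cv2.cvtColor(np.vstack([np.hstack(o[:2]),np.hstack(o[2:])]),cv2.COLOR_RGB2BGR))
for n,bs,bp in(("side",(180,250,195,262),(238,295,150,205)),("top",(158,218,145,200),(275,345,145,212))):
    f=np.load(f"/tmp/{n}.npz");P=pts(f)
    for nm,b in(("stand",bs),("pump",bp)):
        q=P[b[2]:b[3],b[0]:b[1]].reshape(-1,3);q=q[q[:,2]>.015]
        print(n,nm,len(q))
        h,e=np.histogram(q[:,2],np.arange(.01,.19,.006));print(dict(zip((e[:-1]*1000).round().astype(int),h)))
        for lo,hi in((.026,.04),(.04,.05),(.06,.088),(.09,.105),(.105,.135),(.135,.18)):
            m=(q[:,2]>lo)&(q[:,2]<hi)
            if m.sum()>3: 
                r=cv2.minAreaRect(q[m,:2].astype(np.float32)*1000);print(lo,hi,m.sum(),"med",np.median(q[m],0).round(4),"rect",np.round(r[0],1),np.round(r[1],1),round(r[2],1))
```

```text
side stand 1507
{np.int64(10): np.int64(28), np.int64(16): np.int64(385), np.int64(22): np.int64(271), np.int64(28): np.int64(64), np.int64(34): np.int64(90), np.int64(40): np.int64(46), np.int64(46): np.int64(36), np.int64(52): np.int64(24), np.int64(58): np.int64(41), np.int64(64): np.int64(24), np.int64(70): np.int64(30), np.int64(76): np.int64(59), np.int64(82): np.int64(40), np.int64(88): np.int64(29), np.int64(94): np.int64(47), np.int64(100): np.int64(53), np.int64(106): np.int64(37), np.int64(112): np.int64(29), np.int64(118): np.int64(11), np.int64(124): np.int64(21), np.int64(130): np.int64(19), np.int64(136): np.int64(14), np.int64(142): np.int64(22), np.int64(148): np.int64(17), np.int64(154): np.int64(22), np.int64(160): np.int64(23), np.int64(166): np.int64(3), np.int64(172): np.int64(0), np.int64(178): np.int64(0)}
0.026 0.04 192 med [0.5432 0.2053 0.0337] rect [564.3 137.4] [232.8 251. ] 31.2
0.04 0.05 75 med [0.5212 0.1987 0.045 ] rect [479.5 200. ] [155.7  90.9] 10.7
0.06 0.088 180 med [0.5374 0.2077 0.0767] rect [535.1 205.3] [ 43.9 102.8] 8.6
0.09 0.105 116 med [0
[... 3324 characters left out ...]
), np.int64(124): np.int64(0), np.int64(130): np.int64(0), np.int64(136): np.int64(0), np.int64(142): np.int64(0), np.int64(148): np.int64(0), np.int64(154): np.int64(0), np.int64(160): np.int64(0), np.int64(166): np.int64(0), np.int64(172): np.int64(0), np.int64(178): np.int64(0)}
0.026 0.04 977 med [ 0.5143 -0.1267  0.0341] rect [ 521.5 -136.2] [169.5 129.6] 89.1
0.04 0.05 609 med [ 0.5062 -0.122   0.0436] rect [ 521.6 -135.5] [121.8 122. ] 89.9
0.06 0.088 472 med [ 0.5147 -0.1308  0.0726] rect [ 521.5 -135.4] [78.6 79.1] 69.9
0.09 0.105 27 med [ 0.5099 -0.1241  0.0979] rect [ 517.  -126.5] [36.9 21.6] 33.0
0.105 0.135 142 med [ 0.5214 -0.1349  0.1134] rect [ 521.8 -135.4] [31.4 34.7] 87.3
```

View pics/c1.png

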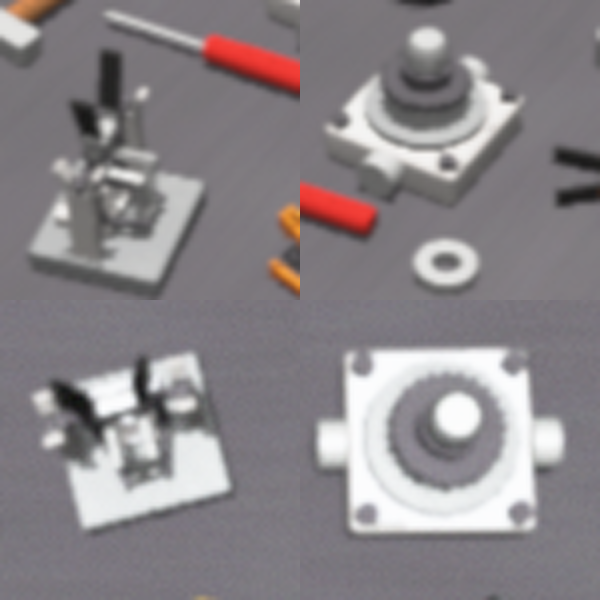

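The crop confirms the steel pliers with black handles in the stand, handles at crop (95,95), which is side (199,209). The stand's yaw is about +14.6° and the jaws point towards the robot. I move above it now.

```bash
python3 -m inch '[0.98,-0.907,0,0,1, 0.98,-0.907,0,0,1, 0.98,-0.907,0,0,1, 0.98,-0.907,0,0,1]'
python3 -m inch '[0.98,-0.907,0,0,1, 0.98,-0.907,0,0,1, 0.98,-0.907,0,0,1, 0.98,-0.907,0,0,1]' | tail -3
python3 -m inch '[0.98,-0.907,0,0,1, 0.98,-0.907,0,0,1, 0.98,-0.907,0,0,1, 0.98,-0.907,0,0,1]' | tail -3
python3 -m inch '[0.98,-0.907,0,0,1, 0.98,-0.907,0,0,1, 0.98,-0.907,0,0,1, 0.98,-0.907,0,0,1]' | tail -3
python3 -m inch '[0.98,-0.907,0,0,1, 0.98,-0.907,0,0,1, 0.98,-0.907,0,0,1, 0.98,-0.907,0,0,1]' | tail -3
python3 -m inch '[0.98,-0.907,0,0.0356,1, 0.98,-0.907,0,0.0356,1, 0.98,-0.907,0,0.0356,1, 0.98,-0.907,0,0.0356,1,0.98,-0.907,0,0.0356,1]'
python3 - <<'E'
from h import *
s=arm.get_state();print(s["t"],s["q"].round(3),s["eef_pos"].round(4),s["ft_force"])
r=R.from_rotvec(s["eef_rot"]).as_matrix();print("toolx yaw",np.degrees(np.arctan2(r[1,0],r[0,0])),r.round(3).tolist())
o=[]
for n,u,v in(("side",150,140),("top",130,120)):
    f=arm.grab_frame(n);o.append(cv2.resize(f["image"][v:v+120,u:u+130],(390,360),interpolation=cv2.INTER_CUBIC))
cv2.imwrite("pics/c2.png",cv2.cvtColor(np.hstack(o),cv2.COLOR_RGB2BGR))
E
```

```text
t: 0.43
eef_pos: [0.2571, -0.39, 0.3041]
eef_rot: [-3.087, -0.574, -0.001]
ft_force: [0.4, 0.6, 0.2]
grip_width: 0.0854
grip_force: 0.0
ft_force: [-0.6, 0.2, -0.2]
grip_width: 0.0852
grip_force: 0.0
ft_force: [0.1, -0.7, -0.8]
grip_width: 0.0855
grip_force: 0.0
ft_force: [1.2, -0.7, 1.4]
grip_width: 0.0854
grip_force: 0.0
ft_force: [1.6, 0.1, 0.2]
grip_width: 0.0857
grip_force: 0.0
t: 2.18
eef_pos: [0.5613, 0.1778, 0.3021]
eef_rot: [-3.086, -0.469, 0.009]
ft_force: [0.6, -0.1, 0.2]
grip_width: 0.0854
grip_force: 0.0
2.1833 [0.299 0.184 0.28  1.669 0.021 3.139] [0.5613 0.1778 0.3021] [ 0.61734186 -0.05716325  0.20988011]
toolx yaw 17.277110057134298 [[0.955, 0.297, -0.008], [0.297, -0.955, 0.019], [-0.002, -0.021, -1.0]]
```

View pics/c2.png

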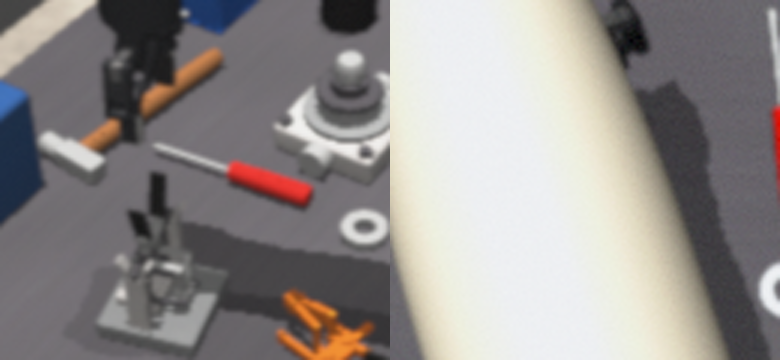

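The last joint has hit its range, so I take the half-turn grasp instead. I turn the tool by about -180°.

```bash
for i in 1; do
python3 -m inch '[0,0,0,-0.19,1, 0,0,0,-0.19,1, 0,0,0,-0.19,1, 0,0,0,-0.19,1, 0,0,0,-0.19,1]' | head -3
python3 -m inch '[0,0,0,-0.19,1, 0,0,0,-0.19,1, 0,0,0,-0.19,1, 0,0,0,-0.19,1, 0,0,0,-0.19,1]' | head -3
python3 -m inch '[0,0,0,-0.19,1, 0,0,0,-0.19,1, 0,0,0,-0.19,1, 0,0,0,-0.19,1, 0,0,0,-0.19,1]' | head -3
python3 -m inch '[0,0,0,-0.19,1, 0,0,0,-0.19,1, 0,0,0,-0.19,1, 0,0,0,-0.19,1, 0,0,0,-0.19,1]' | head -3
python3 -m inch '[0,0,0,-0.19,1, 0,0,0,-0.19,1, 0,0,0,-0.19,1, 0,0,0,-0.19,1, 0,0,0,-0.19,1]' | head -3
done
cat >> h.py <<'E'
def st():
    s=arm.get_state();r=R.from_rotvec(s["eef_rot"]).as_matrix()
    print("t",round(s["t"],2),"q",s["q"].round(3),"p",s["eef_pos"].round(4),"F",s["ft_force"].round(1),"gw",round(s["grip_width"],4),round(s["grip_force"],1),"yaw",round(float(np.degrees(np.arctan2(r[1,0],r[0,0]))),2),"tilt",r[:2,2].round(3))
    return s,r
def plan(goal,yaw=None):
    s,r=st(); d=r.T@(np.array(goal)-s["eef_pos"])*10
    w=None if yaw is None else -(((yaw-np.degrees(np.arctan2(r[1,0],r[0,0]))+180)%360)-180)/180
    print("shift",d.round(3),"turn",w)
E
python3 -c "
from h import *
plan([.5505,.205,.30],-165.4)"
```

```text
t: 2.7
eef_pos: [0.5592, 0.1754, 0.3045]
eef_rot: [-2.81, -1.36, -0.005]
t: 3.12
eef_pos: [0.5592, 0.1754, 0.3045]
eef_rot: [-2.287, -2.127, -0.014]
t: 3.53
eef_pos: [0.5592, 0.1754, 0.3045]
eef_rot: [-1.562, -2.709, -0.022]
t: 3.95
eef_pos: [0.5592, 0.1754, 0.3045]
eef_rot: [-0.698, -3.053, -0.028]
t: 4.37
eef_pos: [0.5592, 0.1754, 0.3045]
eef_rot: [0.231, -3.128, -0.031]
t 4.37 q [0.297 0.176 0.275 1.67  0.02  0.149] p [0.5592 0.1754 0.3045] F [ 0.4 -0.5  0.1] gw 0.0854 0.0 yaw -171.54 tilt [-0.006  0.019]
shift [0.042 0.305 0.052] turn -0.034106712353174376
```

```bash
python3 -m inch '[0.042,0.305,0.3,-0.034,1, 0.042,0.305,0.3,-0.034,1, 0.042,0.305,0.3,-0.034,1, 0.042,0.305,0.3,-0.034,1]'|head -3
python3 - <<'E'
from h import *
plan([.5508,.204,.200],-165.4)
f=arm.grab_frame("side");u,v=150,140
cv2.imwrite("pics/c3.png",cv2.cvtColor(cv2.resize(f["image"][v:v+130,u:u+130],(520,520),interpolation=cv2.INTER_CUBIC),cv2.COLOR_RGB2BGR))
E
```

```text
t: 4.7
eef_pos: [0.5507, 0.2062, 0.2752]
eef_rot: [0.387, -3.114, -0.031]
t 4.7 q [0.351 0.17  0.212 1.612 0.02  0.103] p [0.5507 0.2062 0.2752] F [-0.4  0.1 -0.2] gw 0.0855 0.0 yaw -165.82 tilt [-0.006  0.019]
shift [ 0.004 -0.036  0.752] turn -0.0023067125786676947
```

View pics/c3.png

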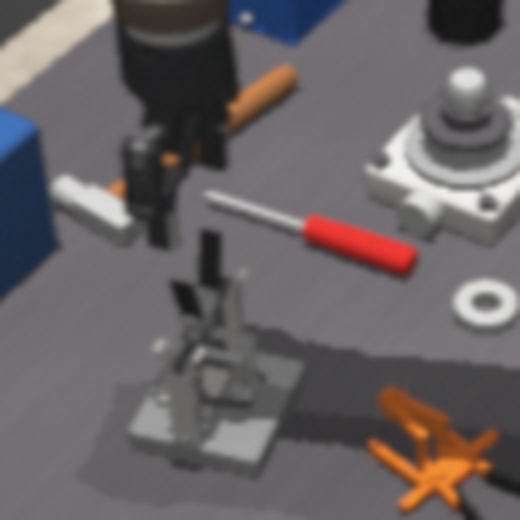

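The picture shows the open fingers, tips at crop (160,240) and (215,165), straddling above the handle tops at (185,290) and (210,240). They line up, so I descend and squeeze.

```bash
python3 -m inch '[0,-0.01,0.4,0,1, 0.004,-0.036,0.5,0,1, 0.004,-0.036,0.65,0,1, 0.004,-0.036,0.75,0,1, 0.004,-0.036,0.75,0,1]'
python3 -m inch '[0,0,0,0,0.6, 0,0,0,0,0.5, 0,0,0,0,0.4,0,0,0,0,0.3,0,0,0,0,0.2]'
python3 -m inch '[0,0,0,0,0.1, 0,0,0,0,0, 0,0,0,0,0,0,0,0,0,0,0,0,0,0,0]'
python3 -m inch '[0,0,0,0,0, 0,0,0,0,0, 0,0,0,0,0,0,0,0,0,0,0,0,0,0,0]'
python3 - <<'E'
from h import *
st()
f=arm.grab_frame("side");P=pts(f);u,v=165,150
q=P[150:262,170:250].reshape(-1,3)
for lo,hi in((.0,.02),(.108,.125),(.09,.105),(.06,.088),(.03,.044)):
    m=(q[:,2]>lo)&(q[:,2]<hi);print(lo,m.sum(),np.median(q[m],0))
cv2.imwrite("pics/c4.png",cv2.cvtColor(cv2.resize(f["image"][v:v+110,u:u+110],(550,550),interpolation=cv2.INTER_CUBIC),cv2.COLOR_RGB2BGR))
E
```

```text
t: 5.17
eef_pos: [0.5507, 0.2043, 0.198]
eef_rot: [0.388, -3.111, -0.031]
ft_force: [-0.0, -0.3, 0.1]
grip_width: 0.0855
grip_force: 0.0
t: 5.58
eef_pos: [0.5522, 0.2051, 0.2024]
eef_rot: [-0.39, 3.116, 0.032]
ft_force: [2.3, -10.6, 17.1]
grip_width: 0.0257
grip_force: 18.8
t: 6.0
eef_pos: [0.5523, 0.2048, 0.2029]
eef_rot: [-0.39, 3.116, 0.031]
ft_force: [-0.1, -3.4, 13.2]
grip_width: 0.0233
grip_force: 60.0
t: 6.42
eef_pos: [0.5522, 0.2048, 0.2029]
eef_rot: [-0.39, 3.116, 0.031]
ft_force: [0.8, -2.4, 14.7]
grip_width: 0.0233
grip_force: 60.0
t 6.42 q [0.348 0.16  0.062 1.466 0.019 0.099] p [0.5522 0.2048 0.2029] F [ 0.8 -2.4 14.7] gw 0.0233 60.0 yaw -165.73 tilt [-0.001  0.02 ]
0.0 2950 [0.61611455 0.07229184 0.00215151]
0.108 71 [0.54825811 0.22121878 0.1137665 ]
0.09 112 [0.54599544 0.2272859  0.09926084]
0.06 188 [0.53553859 0.21398488 0.07640609]
0.03 230 [0.54732447 0.18630262 0.03596112]
```

View pics/c4.png

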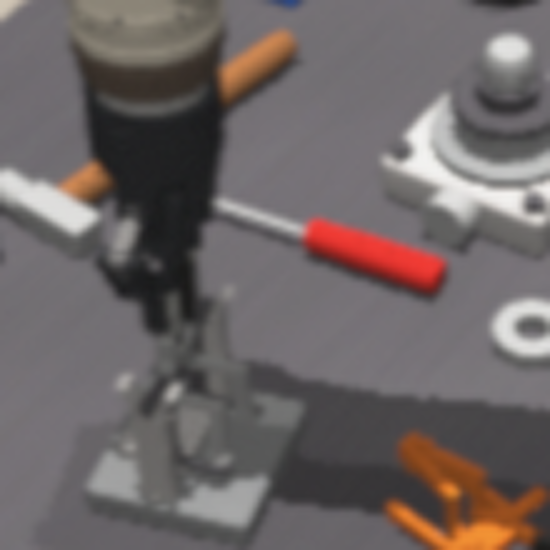

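The fingers hold the handles at a width of 23 mm and 60 N, so the jaws are at the stop. I lift slowly to TCP z of about 0.32.

```bash
python3 -m inch '[0,0,-0.06,0,0, 0,0,-0.12,0,0, 0,0,-0.2,0,0, 0,0,-0.3,0,0, 0,0,-0.4,0,0]'
python3 -m inch '[0,0,-0.2,0,0, 0,0,-0.4,0,0, 0,0,-0.6,0,0, 0,0,-0.8,0,0, 0,0,-0.8,0,0]'
python3 - <<'E'
from h import *
s,r=st()
o=[]
f=arm.grab_frame("side");np.savez("/tmp/side2",**f)
for n in("side",):
    u,v=150,130
    o.append(cv2.resize(f["image"][v:v+120,u:u+120],(580,580),interpolation=cv2.INTER_CUBIC))
cv2.imwrite("pics/c5.png",cv2.cvtColor(np.hstack(o),cv2.COLOR_RGB2BGR))
E
```

```text
t: 6.88
eef_pos: [0.5513, 0.2044, 0.2403]
eef_rot: [0.39, -3.112, -0.032]
ft_force: [0.3, 0.3, -2.8]
grip_width: 0.0228
grip_force: 59.0
t: 7.3
eef_pos: [0.5524, 0.2029, 0.3243]
eef_rot: [-0.391, 3.115, 0.034]
ft_force: [0.5, -0.3, -1.6]
grip_width: 0.0229
grip_force: 59.0
t 7.3 q [0.344 0.185 0.325 1.704 0.021 0.095] p [0.5524 0.2029 0.3243] F [ 0.5 -0.3 -1.6] gw 0.0229 59.0 yaw -165.71 tilt [-0.001  0.022]
```

View pics/c5.png

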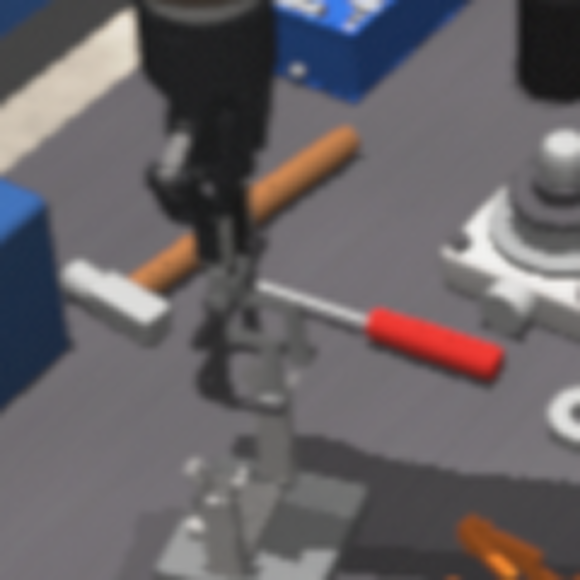

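The ring is on the pliers (dark arc at crop (215,370)) and the stand pad is empty. Next I measure the pliers in the tool frame and the shaft top in both views.

Run:
```python
from h import *
for n,b in(("side",(250,285,150,180)),("top",(300,330,160,190))):
    P=pts(np.load(f"/tmp/{n}.npz"))
    q=P[b[2]:b[3],b[0]:b[1]].reshape(-1,3);zt=np.percentile(q[q[:,2]>.105][:,2],90);
    m=q[:,2]>zt-.004;r=cv2.minEnclosingCircle(q[m,:2].astype(np.float32)*1000);print(n,"shaft top",zt,m.sum(),q[m].mean(0),r)
s,r=st();P=pts(np.load("/tmp/side2.npz"));q=(P.reshape(-1,3)-s["eef_pos"])@r   # tool frame
q=q[(abs(q[:,0])<.09)&(abs(q[:,1])<.07)&(q[:,2]>-.02)&(q[:,2]<.18)]*1000
for z in range(40,180,6):
    m=q[(q[:,2]>=z)&(q[:,2]<z+6)]
    if len(m): print(z,len(m),"x",np.percentile(m[:,0],[2,50,98]).round(1),"y",np.percentile(m[:,1],[2,50,98]).round(1))
b=q[(q[:,2]>90)&(q[:,2]<116)&(abs(q[:,1])>32)]
for sgn in(1,-1):
    c=b[b[:,1]*sgn>0];print(sgn,len(c),c[np.argsort(c[:,1])][::3].round(1).tolist())
```

```text
side shaft top 0.11699521629064238 35 [ 0.48724434 -0.06979982  0.17154247] ((211.41302490234375, 414.6872253417969), 646.1234130859375)
top shaft top 0.1163298342242323 93 [ 0.50860992 -0.12470254  0.17851374] ((422.5481872558594, -56.298492431640625), 142.06344604492188)
t 7.35 q [0.345 0.186 0.321 1.701 0.021 0.095] p [0.5524 0.2029 0.3218] F [ 0.3  0.  -2.9] gw 0.0228 59.0 yaw -165.7 tilt [-0.003  0.021]
40 23 x [-7.8  6.1 11.6] y [-14.1  14.2  26.2]
46 21 x [-6.4  5.5 10.8] y [-14.9  20.4  27.8]
52 22 x [-8.7  5.6 10.8] y [-15.2  18.4  25.6]
58 25 x [-8.2  5.8 10.7] y [-16.2  16.3  25.5]
64 8 x [ 4.1  9.1 10.5] y [-13.7  -5.5  19.1]
70 14 x [-6.3  5.7  9.5] y [-9.9  1.6 17. ]
76 17 x [-6.1  2.5  8.1] y [-7.9 14.4 20.4]
82 10 x [-4.   4.4  7.1] y [-12.3  13.5  18.4]
88 24 x [-5.3  3.8  7.1] y [-11.4  10.2  21.5]
94 30 x [-3.7  2.9  9. ] y [-42.8  17.3  49.1]
100 52 x [-8.6  2.9  8.9] y [-49.2  18.9  50.9]
106 14 x [-0.3  4.1  6.8] y [-43.7  20.6  50.8]
112 18 x [ 1.1 13.4 35.5] y [-25.4  -6.6  27.8]
118 61 x [ 0.7 16.5 36. ] y [-21.9  13.7  27.8]
124 33 x [-2.4 21.9 36.2] y [-21.2  13.   27.6]
130 24 x [-2.9 26.2 36. ] y [-20.9  17.9  27.4]
136 23 x [-3.8  6.  36.2] y [-22.7  16.4  26.3]
142 29 x [-3.6  6.1 36.4] y [-25.  -16.9  27.6]
148 20 x [-2.7 29.3 35.8] y [-22.9  19.1  27.3]
154 29 x [-7.6 29.2 39.8] y [-21.   23.4  29.5]
160 41 x [-14.9  23.5  39.3] y [-31.5  24.2  30.5]
166 48 x [-23.   -1.8  37.3] y [-25.2   5.3  29. ]
172 3 x [-23.2 -19.8 -16.1] y [-10.2  -1.6  13.6]
1 24 [[-1.5, 34.4, 98.4], [1.8, 35.5, 100.3], [-4.0, 36.1, 101.4], [1.7, 42.0, 98.6], [4.6, 42.3, 101.1], [-2.3, 47.1, 102.6], [1.4, 49.7, 106.8], [-0.7, 50.9, 102.6]]
-1 14 [[-3.7, -50.8, 100.7], [3.3, -47.9, 107.8], [-3.0, -41.5, 100.7], [4.0, -39.4, 101.0], [5.9, -34.7, 100.6]]
```

```bash
python3 -m inch '[0.05,-0.15,0,0,0, 0.1,-0.3,0,0,0, 0.16,-0.46,0,0,0, 0.22,-0.63,0,0,0, 0.284,-0.81,0,0,0]' | head -2
python3 -m inch '[0.057,-0.162,0,0,0, 0.114,-0.324,0,0,0, 0.17,-0.486,0,0,0, 0.227,-0.65,0,0,0, 0.284,-0.81,0,0,0]'| head -2
python3 -m inch '[0.057,-0.162,0,0,0, 0.114,-0.324,0,0,0, 0.17,-0.486,0,0,0, 0.227,-0.65,0,0,0, 0.284,-0.81,0,0,0]'| head -2
python3 -m inch '[0.08,-0.25,0,0,0, 0.16,-0.46,0,0,0, 0.22,-0.63,0,0,0, 0.284,-0.81,0,0,0, 0.284,-0.81,0,0,0]'
python3 - <<'E'
from h import *
o=[]
fs={n:np.load(f"/tmp/{n}.npz") for n in("side","top")}
for n,b in(("side",(250,285,150,185)),("top",(300,330,160,190))):
    P=pts(fs[n]);q=P[b[2]:b[3],b[0]:b[1]].reshape(-1,3);m=(q[:,2]>.113)&(q[:,2]<.121)
    print(n,"face",m.sum(),q[m].mean(0).round(4),np.ptp(q[m],0).round(4))
    for lo,hi in((.066,.082),(.082,.092)):
        m=(q[:,2]>lo)&(q[:,2]<hi);print(lo,m.sum())
s,r=st()
for n in("side","top"):
    f=arm.grab_frame(n);np.savez("/tmp/"+n+"3",**f)
    P=pts(f);q=(P.reshape(-1,3)-s["eef_pos"])@r*1000
    k=(abs(q[:,0])<60)&(abs(q[:,1])<60)&(q[:,2]>90)&(q[:,2]<180);print(n,k.sum())
    w=P.reshape(-1,3)[k]
    for z in range(94,176,6):
        m=q[k][(q[k][:,2]>=z)&(q[k][:,2]<z+6)]
        if len(m)>3: print(z,len(m),"x",np.percentile(m[:,0],[2,98]).round(1),"y",np.percentile(m[:,1],[2,98]).round(1))
    u,v=(220,90) if n=="side" else (260,100)
    o.append(cv2.resize(f["image"][v:v+110,u:u+80],(400,550),interpolation=cv2.INTER_CUBIC))
cv2.imwrite("pics/c6.png",cv2.cvtColor(np.hstack(o),cv2.COLOR_RGB2BGR))
E
```

```text
t: 7.77
eef_pos: [0.5438, 0.1161, 0.316]
t: 8.18
eef_pos: [0.5362, 0.0304, 0.3145]
t: 8.6
eef_pos: [0.5286, -0.055, 0.3128]
t: 9.02
eef_pos: [0.5208, -0.1422, 0.311]
eef_rot: [0.386, -3.111, -0.032]
ft_force: [0.4, 0.7, -2.3]
grip_width: 0.0231
grip_force: 59.2
side face 33 [ 0.5233 -0.1332  0.1153] [0.0319 0.0318 0.007 ]
0.066 191
0.082 41
top face 80 [ 0.5222 -0.135   0.1147] [0.0268 0.0262 0.0052]
0.066 388
0.082 56
t 9.02 q [-0.273  0.077  0.179  1.687  0.016 -0.52 ] p [ 0.5208 -0.1422  0.311 ] F [ 0.4  0.7 -2.3] gw 0.0231 59.2 yaw -165.86 tilt [-0.009  0.019]
side 310
94 13 x [-3.3  6.5] y [-11.1  32.7]
100 31 x [-6.2  9. ] y [-44.5  53.2]
106 16 x [-5.5  8.1] y [-39.1  50.3]
112 4 x [3.1 6.1] y [12.6 24. ]
118 29 x [ 2.1 35.5] y [-19.3  26.2]
124 34 x [-0.  36.7] y [-23.1  27.2]
130 16 x [-2.5 36.4] y [-19.9  27.9]
136 22 x [-3.9 36.3] y [-25.5  31. ]
142 15 x [-2.3 36.2] y [-23.1  29.4]
148 14 x [-0.1 36.4] y [-20.9  31.4]
154 22 x [-6.3 36.6] y [-23.   30.6]
160 33 x [-3.9 39.4] y [-26.1  31. ]
166 38 x [-22.2  37.2] y [-31.4  27.2]
172 17 x [-21.2  32. ] y [-28.5  22.5]
top 220
94 15 x [1.6 8.3] y [-5.7 21.6]
100 51 x [-1.2 10.6] y [ 6.6 50.9]
106 14 x [-1.1  8.4] y [ 1.3 49.9]
112 6 x [ 6.9 31.9] y [-2.2 25.9]
118 31 x [ 6.7 36.9] y [14.3 23.6]
124 13 x [ 6.7 37.6] y [14.3 26.4]
130 7 x [ 2.8 38.3] y [17.2 27. ]
136 6 x [ 1.4 32.9] y [20.8 27.6]
142 7 x [ 3.  38.2] y [20.5 27.2]
148 7 x [ 3.9 38.2] y [17.3 27.3]
154 14 x [-0.1 39.4] y [20.9 27.5]
160 22 x [ 5.1 40.7] y [23.7 29.8]
166 20 x [-16.2  38.8] y [14.7 30. ]
172 5 x [-15.8  37.9] y [14.8 25.8]
```

View pics/c6.png

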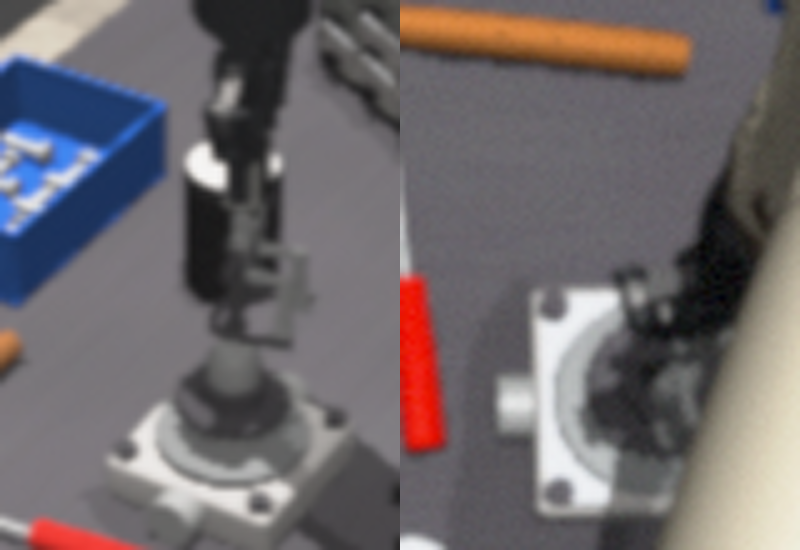

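The side view (left) shows the ring held above the shaft, ring near crop (240,330), shaft top near crop (235,360). The top view is mostly hidden by the arm. I now fit the shaft and the bar per camera with exact shapes.

```bash
cat > fit.py <<'E'
from h import *
from scipy.optimize import least_squares
S={}
for n,b in(("side",(248,288,150,185)),("top",(298,332,158,192))):
    P=pts(np.load(f"/tmp/{n}.npz"));q=P[b[2]:b[3],b[0]:b[1]].reshape(-1,3);q=q[(q[:,2]>.095)&(q[:,2]<.121)]
    def res(p):
        rr=np.hypot(q[:,0]-p[0],q[:,1]-p[1]);h=p[2]-q[:,2]
        side=np.maximum(rr-.018,(rr-.013-h*5/8)*.848)   # cone & cylinder
        return np.maximum(side,-h)*1000
    f=least_squares(res,[.522,-.135,.117],loss="soft_l1",f_scale=.7,x_scale=1e-3);S[n]=f.x;print(n,"shaft",len(q),f.x.round(4),abs(res(f.x)).mean().round(2))
def bar(n,file,pos,r):
    P=pts(np.load(file)).reshape(-1,3);q=(P-pos)@r*1000
    q=q[(abs(q[:,0])<12)&(abs(q[:,1])>30)&(abs(q[:,1])<54)&(q[:,2]>92)&(q[:,2]<114)]
    def res(p):
        x=q[:,0]-p[0]-p[3]*q[:,1];y=q[:,1]-p[1];z=q[:,2]-p[2]-p[4]*q[:,1]
        d=np.stack([abs(x)-4,abs(y)-50,abs(z)-4],1);return np.append(np.linalg.norm(np.maximum(d,0),axis=1)+np.minimum(d.max(1),0),[p[3]*30,p[4]*30])
    f=least_squares(res,[0,0,103,0,0],loss="soft_l1",f_scale=.7);print(n,file,"bar",len(q),f.x.round(2),abs(res(f.x)).mean().round(2))
    return f.x
if __name__=="__main__":
    s,r=st()
    for n in("side","top"):
        p=bar(n,f"/tmp/{n}3.npz",s["eef_pos"],r)
        ring=s["eef_pos"]+r@np.array([p[0],p[1],p[2]+63])/1000
        print(n,"ring",ring.round(4),"minus shaft",((ring-S[n])*1000).round(1))
E
python3 fit.py
```

```text
side shaft 87 [ 0.5241 -0.1354  0.1153] 1.6
top shaft 159 [ 0.5226 -0.136   0.1144] 0.91
t 9.12 q [-0.269  0.077  0.18   1.687  0.017 -0.517] p [ 0.5212 -0.1399  0.3115] F [-0.6 -0.1 -2.6] gw 0.023 59.2 yaw -165.8 tilt [-0.009  0.02 ]
side /tmp/side3.npz bar 22 [ 3.7300e+00  2.0000e-01  1.0482e+02 -4.0000e-02  1.0000e-02] 0.83
side ring [ 0.5161 -0.1372  0.1437] minus shaft [-8.  -1.9 28.4]
top /tmp/top3.npz bar 32 [ 2.4000e+00 -1.0800e+00  1.0806e+02  1.0000e-02 -2.0000e-02] 0.84
top ring [ 0.5177 -0.1381  0.1404] minus shaft [-5.  -2.1 26. ]
```

Run:
```python
from h import *
for n in("side","top","side","top"):
    f=arm.grab_frame(n)
    np.savez("/tmp/"+n+"3",**f)
import runpy; runpy.run_path("fit.py",run_name="__main__")
# jaw/bar profile
s,r=st()
for n in("side","top"):
    q=(pts(np.load(f"/tmp/{n}3.npz")).reshape(-1,3)-s["eef_pos"])@r*1000
    for a,k in(("jaws",(q[:,2]>130)&(q[:,2]<160)&(q[:,0]>20)&(q[:,0]<44)&(abs(q[:,1])<35)),("ring",(q[:,2]>158)&(q[:,2]<170)&(abs(q[:,0])<50)&(abs(q[:,1])<40)),("feet",(q[:,2]>125)&(q[:,2]<156)&(abs(q[:,0])<12)&(abs(q[:,1])<35))):
        m=q[k];print(n,a,len(m),np.percentile(m,[0,5,50,95,100],axis=0).round(1).tolist())
```

```text
side shaft 87 [ 0.5241 -0.1354  0.1153] 1.6
top shaft 159 [ 0.5226 -0.136   0.1144] 0.91
t 9.32 q [-0.267  0.076  0.181  1.688  0.017 -0.517] p [ 0.5217 -0.1386  0.3126] F [ 1.   0.3 -2.4] gw 0.0233 59.2 yaw -165.66 tilt [-0.007  0.02 ]
side /tmp/side3.npz bar 18 [ 7.4000e-01  6.6300e+00  1.0285e+02 -1.0000e-02  0.0000e+00] 1.02
side ring [ 0.5182 -0.1291  0.1469] minus shaft [-6.   6.3 31.6]
top /tmp/top3.npz bar 32 [ 2.0400e+00 -5.4000e-01  1.0761e+02  1.0000e-02 -2.0000e-02] 0.76
top ring [ 0.5186 -0.1362  0.142 ] minus shaft [-4.  -0.3 27.6]
t 9.32 q [-0.267  0.076  0.181  1.688  0.017 -0.517] p [ 0.5217 -0.1386  0.3126] F [ 1.   0.3 -2.4] gw 0.0233 59.2 yaw -165.66 tilt [-0.007  0.02 ]
side jaws 48 [[25.9, -19.8, 130.1], [28.5, -18.4, 131.3], [32.7, 18.0, 145.9], [37.3, 25.5, 158.1], [39.5, 29.6, 159.4]]
side ring 70 [[-20.1, -28.4, 158.3], [-7.6, -25.9, 158.5], [10.6, 20.4, 165.1], [38.2, 30.3, 169.4], [39.6, 34.0, 169.8]]
side feet 39 [[-5.3, -30.4, 125.7], [-3.7, -27.4, 126.4], [3.3, 23.8, 138.9], [7.0, 31.1, 153.1], [11.6, 32.0, 154.3]]
top jaws 22 [[30.3, 13.9, 131.7], [30.8, 15.0, 132.0], [36.3, 20.9, 146.5], [40.4, 23.3, 159.6], [41.2, 24.7, 159.7]]
top ring 51 [[-15.1, 17.0, 158.3], [1.2, 21.1, 159.2], [27.3, 25.2, 165.1], [41.1, 28.7, 169.0], [42.4, 29.5, 169.4]]
top feet 12 [[0.8, 18.7, 125.6], [1.9, 19.7, 128.2], [7.4, 25.2, 142.8], [8.3, 25.8, 153.8], [8.5, 26.0, 154.1]]
```

```bash
python3 -c "
from h import *
plan([.526,-.1382,.29])
s,r=st();print((r.T@[0,0,-.1]*10).round(4),(r.T@[.01,0,0]*10).round(4),(r.T@[0,.01,0]*10).round(4))"
```

```text
t 9.32 q [-0.267  0.076  0.181  1.688  0.017 -0.517] p [ 0.5217 -0.1386  0.3126] F [ 1.   0.3 -2.4] gw 0.0233 59.2 yaw -165.66 tilt [-0.007  0.02 ]
shift [-0.043 -0.011  0.225] turn None
t 9.32 q [-0.267  0.076  0.181  1.688  0.017 -0.517] p [ 0.5217 -0.1386  0.3126] F [ 1.   0.3 -2.4] gw 0.0233 59.2 yaw -165.66 tilt [-0.007  0.02 ]
[-0.0019 -0.0211  0.9998] [-0.0969 -0.0248 -0.0007] [-0.0248  0.0969  0.002 ]
```

```bash
python3 -m inch '[-0.02,-0.005,0.05,0,0, -0.043,-0.01,0.1,0,0, -0.043,-0.011,0.16,0,0, -0.043,-0.011,0.22,0,0, -0.043,-0.011,0.22,0,0]' >/dev/null
python3 -m inch '[0,0,0,0,0, 0,0,0,0,0, 0,0,0,0,0, 0,0,0,0,0, 0,0,0,0,0]' >/dev/null
python3 -c "
from h import *
st()"
python3 -m inch '[0,-0.001,0.02,0,0, 0,-0.001,0.04,0,0, 0,-0.001,0.06,0,0, 0,-0.001,0.06,0,0, 0,-0.001,0.06,0,0]'
python3 -m inch '[0,-0.0005,0.02,0,0, 0,-0.0005,0.02,0,0, 0,-0.0005,0.02,0,0]'
```

```text
t 10.15 q [-0.265  0.078  0.141  1.645  0.017 -0.514] p [ 0.5261 -0.1389  0.2912] F [-0.3 -0.5 -3.1] gw 0.0234 59.2 yaw -165.71 tilt [-0.006  0.02 ]
t: 10.57
eef_pos: [0.526, -0.1388, 0.2846]
eef_rot: [0.39, -3.113, -0.032]
ft_force: [0.2, 0.1, -3.1]
grip_width: 0.0227
grip_force: 59.2
t: 10.82
eef_pos: [0.526, -0.1388, 0.2828]
eef_rot: [0.39, -3.113, -0.032]
ft_force: [-0.7, 0.0, -2.7]
grip_width: 0.0225
grip_force: 59.2
```

```bash
python3 -m inch '[0,-0.001,0.02,0,0, 0,-0.001,0.03,0,0, 0,-0.001,0.03,0,0]' | sed -n '2p;4p'
python3 -m inch '[0,-0.001,0.02,0,0, 0,-0.001,0.02,0,0, 0,-0.001,0.02,0,0]' | sed -n '2p;4p'
python3 -m inch '[0,-0.0005,0.02,0,0, 0,-0.0005,0.02,0,0, 0,-0.0005,0.02,0,0]' | sed -n '2p;4p'
```

```text
eef_pos: [0.5261, -0.1388, 0.2796]
ft_force: [0.0, 0.9, -3.1]
eef_pos: [0.5261, -0.1388, 0.2777]
ft_force: [0.2, 0.4, -3.3]
eef_pos: [0.5261, -0.1389, 0.2758]
ft_force: [1.4, -0.3, -3.3]
```

```bash
python3 -m inch '[0,-0.0005,0.02,0,0, 0,-0.0005,0.02,0,0, 0,-0.0005,0.02,0,0]' | sed -n '2p;4p'
python3 -m inch '[0,-0.0005,0.02,0,0, 0,-0.0005,0.02,0,0, 0,-0.0005,0.02,0,0]' | sed -n '2p;4p'
python3 -m inch '[0,-0.0005,0.02,0,0, 0,-0.0005,0.02,0,0, 0,-0.0005,0.02,0,0]' | sed -n '2p;4p'
```

```text
eef_pos: [0.5261, -0.1389, 0.2737]
ft_force: [1.8, 0.3, -3.0]
eef_pos: [0.5261, -0.1389, 0.2717]
ft_force: [1.6, 0.1, -3.1]
eef_pos: [0.5261, -0.1389, 0.2697]
ft_force: [1.8, -0.3, -3.0]
```

A steady +1.7 N in x means the ring rubs slightly, so I nudge +x by 0.7 mm.

```bash
python3 -m inch '[-0.007,-0.0015,0,0,0, -0.007,-0.0015,0,0,0, -0.007,-0.0015,0,0,0, -0.007,-0.0015,0,0,0]' | sed -n '2p;4p'
python3 -m inch '[0,-0.0005,0.02,0,0, 0,-0.0005,0.02,0,0, 0,-0.0005,0.02,0,0]' | sed -n '2p;4p'
python3 -m inch '[0,-0.0005,0.02,0,0, 0,-0.0005,0.02,0,0, 0,-0.0005,0.02,0,0]' | sed -n '2p;4p'
```

```text
eef_pos: [0.5267, -0.1389, 0.2698]
ft_force: [0.0, -0.7, -3.1]
eef_pos: [0.5267, -0.1389, 0.2676]
ft_force: [0.3, 0.7, -1.6]
eef_pos: [0.5267, -0.1389, 0.2657]
ft_force: [0.1, 0.7, -2.9]
```

```bash
python3 -m inch '[0,-0.001,0.02,0,0, 0,-0.001,0.04,0,0, 0,-0.001,0.04,0,0]' | sed -n '2p;4p'
python3 -m inch '[0,-0.0005,0.02,0,0, 0,-0.0005,0.02,0,0, 0,-0.0005,0.02,0,0]' | sed -n '2p;4p'
python3 -m inch '[0,-0.0003,0.01,0,0, 0,-0.0003,0.01,0,0, 0,-0.0003,0.01,0,0]' | sed -n '2p;4p'
python3 -m inch '[0,-0.0003,0.01,0,0, 0,-0.0003,0.01,0,0, 0,-0.0003,0.01,0,0]' | sed -n '2p;4p'
```

```text
eef_pos: [0.5267, -0.1389, 0.2614]
ft_force: [-0.1, -0.1, -1.9]
eef_pos: [0.5268, -0.1389, 0.2597]
ft_force: [0.9, 0.6, -2.4]
eef_pos: [0.5268, -0.139, 0.2589]
ft_force: [-0.5, 0.2, -2.3]
eef_pos: [0.5268, -0.1389, 0.2578]
ft_force: [0.1, -0.0, -1.4]
```

```bash
python3 -m inch '[0,-0.0003,0.01,0,0, 0,-0.0003,0.01,0,0, 0,-0.0003,0.01,0,0]' | sed -n '2p;4p'
python3 -m inch '[0,-0.0003,0.01,0,0, 0,-0.0003,0.01,0,0, 0,-0.0003,0.01,0,0]' | sed -n '2p;4p'
python3 -m inch '[0,-0.0003,0.01,0,0, 0,-0.0003,0.01,0,0, 0,-0.0003,0.01,0,0]' | sed -n '2p;4p'
```

```text
eef_pos: [0.5268, -0.139, 0.2568]
ft_force: [-0.3, 0.5, -2.3]
eef_pos: [0.5268, -0.139, 0.2561]
ft_force: [-0.6, -0.6, -0.9]
eef_pos: [0.5269, -0.139, 0.2552]
ft_force: [-0.2, -0.5, 2.6]
```

```bash
python3 -m inch '[0,-0.0003,0.01,0,0, 0,-0.0003,0.01,0,0, 0,-0.0003,0.01,0,0, 0,-0.0003,0.01,0,0]' | sed -n '2p;4p'
python3 -m inch '[0,-0.0003,0.01,0,0, 0,-0.0003,0.01,0,0, 0,-0.0003,0.01,0,0, 0,-0.0003,0.01,0,0]' | sed -n '2p;4p'
```

```text
eef_pos: [0.5269, -0.139, 0.2541]
ft_force: [-1.2, 0.6, 4.4]
eef_pos: [0.5269, -0.139, 0.2531]
ft_force: [-1.6, 0.2, 5.7]
```

The press force is about 8.5 N, so the pulley is about 3 mm down. I let the handles out gradually.

```bash
python3 -m inch '[0,0,0,0,0.28, 0,0,0,0,0.3, 0,0,0,0,0.32]' | sed -n '2p;4,6p'
python3 -m inch '[0,0,0,0,0.35, 0,0,0,0,0.38, 0,0,0,0,0.4]' | sed -n '2p;4,6p'
python3 -m inch '[0,0,0,0,0.42, 0,0,0,0,0.44, 0,0,0,0,0.46]' | sed -n '2p;4,6p'
```

```text
eef_pos: [0.5269, -0.139, 0.253]
ft_force: [0.2, 0.2, 4.9]
grip_width: 0.0269
grip_force: 9.0
eef_pos: [0.5268, -0.139, 0.2528]
ft_force: [-0.3, 0.1, 4.5]
grip_width: 0.0342
grip_force: 7.4
eef_pos: [0.5267, -0.1389, 0.2527]
ft_force: [-0.9, 2.5, 4.2]
grip_width: 0.0391
grip_force: 5.9
```

```bash
python3 -m inch '[0,0,0,0,0.48, 0,0,0,0,0.5, 0,0,0,0,0.5]' | sed -n '2p;4,6p'
python3 -m inch '[0,0,0,0,0.52, 0,0,0,0,0.53, 0,0,0,0,0.53]' | sed -n '2p;4,6p'
python3 -m inch '[0,0,0,0,0.55, 0,0,0,0,0.56, 0,0,0,0,0.56,0,0,0,0,0.56]' | sed -n '2p;4,6p'
```

```text
eef_pos: [0.5267, -0.1389, 0.2525]
ft_force: [-0.4, 1.5, 1.0]
grip_width: 0.0427
grip_force: 5.5
eef_pos: [0.5267, -0.139, 0.2524]
ft_force: [0.4, 0.3, -1.6]
grip_width: 0.0454
grip_force: 4.5
eef_pos: [0.5267, -0.1391, 0.2526]
ft_force: [-0.6, -0.7, -4.0]
grip_width: 0.0476
grip_force: 2.7
```

```bash
python3 -m inch '[0,0,0,0,0.57, 0,0,0,0,0.58, 0,0,0,0,0.58,0,0,0,0,0.58]' | sed -n '2p;4,6p'
python3 -m inch '[0,0,0,0,0.59, 0,0,0,0,0.59, 0,0,0,0,0.59]' | sed -n '2p;4,6p'
```

```text
eef_pos: [0.5267, -0.139, 0.2526]
ft_force: [-1.1, 0.1, -4.9]
grip_width: 0.0498
grip_force: 3.7
eef_pos: [0.5268, -0.139, 0.2528]
ft_force: [-0.8, -0.8, -5.1]
grip_width: 0.0504
grip_force: 3.2
```

```bash
python3 -m inch '[0,0,0,0,0.6, 0,0,0,0,0.6, 0,0,0,0,0.6]' | sed -n '2p;4,6p'
python3 - <<'E'
from h import *
s,r=st();f=arm.grab_frame("side");np.savez("/tmp/side4",**f);u,v=225,105
cv2.imwrite("pics/c7.png",cv2.cvtColor(cv2.resize(f["image"][v:v+100,u:u+80],(480,600),interpolation=cv2.INTER_CUBIC),cv2.COLOR_RGB2BGR))
E
```

```text
eef_pos: [0.5269, -0.139, 0.253]
ft_force: [-0.7, -0.5, -2.9]
grip_width: 0.051
grip_force: 2.4
t 17.98 q [-0.265  0.071  0.06   1.571  0.017 -0.514] p [ 0.5269 -0.139   0.253 ] F [-0.7 -0.5 -2.9] gw 0.051 2.4 yaw -165.7 tilt [-0.006  0.02 ]
```

View pics/c7.png

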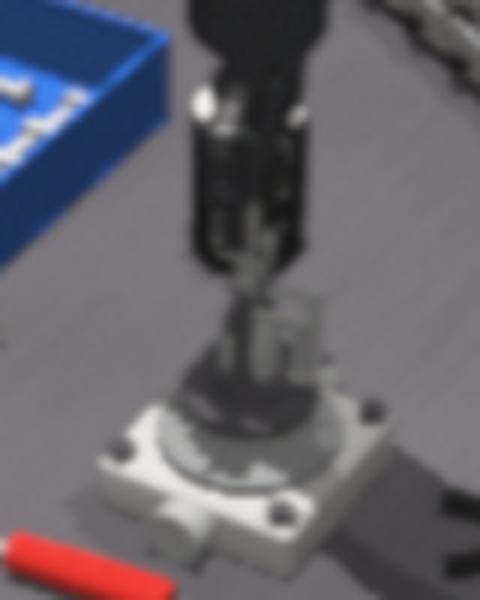

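The picture shows the jaws down on the pulley (crop (250,400)) and the handles let out. I test with a small lift and watch the force for snagging.

```bash
python3 -m inch '[0,0,0,0,0.605, 0,0,0,0,0.605, 0,0,0,0,0.605]' | sed -n '2p;4,6p'
python3 -m inch '[0,0.0003,-0.01,0,0.605, 0,0.0003,-0.01,0,0.605, 0,0.0003,-0.01,0,0.605]' | sed -n '2p;4,6p'
python3 -m inch '[0,0.0003,-0.01,0,0.605, 0,0.0003,-0.01,0,0.605, 0,0.0003,-0.01,0,0.605]' | sed -n '2p;4,6p'
```

```text
eef_pos: [0.5269, -0.139, 0.2531]
ft_force: [-0.4, -0.2, -2.2]
grip_width: 0.0514
grip_force: 2.3
eef_pos: [0.5268, -0.139, 0.2539]
ft_force: [0.3, -0.0, -2.2]
grip_width: 0.0518
grip_force: 2.3
eef_pos: [0.5268, -0.139, 0.2549]
ft_force: [-0.4, 0.6, -3.3]
grip_width: 0.0516
grip_force: 2.3
```

```bash
python3 -m inch '[0,0.0003,-0.01,0,0.605, 0,0.0003,-0.01,0,0.605, 0,0.0003,-0.01,0,0.605]' | sed -n '2p;4,6p'
python3 -m inch '[0,0.0003,-0.01,0,0.605, 0,0.0003,-0.01,0,0.605, 0,0.0003,-0.01,0,0.605]' | sed -n '2p;4,6p'
python3 -m inch '[0,0.0003,-0.01,0,0.605, 0,0.0003,-0.01,0,0.605, 0,0.0003,-0.01,0,0.605]' | sed -n '2p;4,6p'
```

```text
eef_pos: [0.5268, -0.139, 0.2559]
ft_force: [0.3, 0.5, -2.5]
grip_width: 0.0516
grip_force: 2.3
eef_pos: [0.5268, -0.139, 0.2569]
ft_force: [-0.1, 0.3, -3.0]
grip_width: 0.0515
grip_force: 2.3
eef_pos: [0.5268, -0.139, 0.258]
ft_force: [0.2, 0.3, -3.2]
grip_width: 0.0517
grip_force: 2.3
```

```bash
python3 -m inch '[0,0.0005,-0.02,0,0.605, 0,0.001,-0.04,0,0.605, 0,0.001,-0.05,0,0.605, 0,0.001,-0.05,0,0.605]' | sed -n '2p;4,6p'
python3 -m inch '[0,0.001,-0.02,0,0.605, 0,0.001,-0.04,0,0.605, 0,0.002,-0.06,0,0.605, 0,0.002,-0.08,0,0.605, 0,0.002,-0.08,0,0.605]' | sed -n '2p;4,6p'
python3 - <<'E'
from h import *
s,r=st();f=arm.grab_frame("side");np.savez("/tmp/side5",**f)
P=pts(f);q=(P.reshape(-1,3)-s["eef_pos"])@r*1000
for z in range(88,190,6):
    m=q[(abs(q[:,0])<60)&(abs(q[:,1])<60)&(q[:,2]>=z)&(q[:,2]<z+6)]
    if len(m)>3: print(z,len(m),"x",np.percentile(m[:,0],[2,98]).round(1),"y",np.percentile(m[:,1],[2,98]).round(1))
E
```

```text
eef_pos: [0.5269, -0.139, 0.2633]
ft_force: [-0.0, -0.2, -2.6]
grip_width: 0.0521
grip_force: 2.4
eef_pos: [0.5269, -0.139, 0.2714]
ft_force: [-0.9, 0.7, -4.1]
grip_width: 0.052
grip_force: 2.4
t 20.28 q [-0.265  0.074  0.099  1.607  0.017 -0.514] p [ 0.5269 -0.139   0.2714] F [-0.9  0.7 -4.1] gw 0.052 2.4 yaw -165.7 tilt [-0.006  0.02 ]
88 11 x [-5.2  9.1] y [-16.3  21.1]
94 11 x [-4.4  8.9] y [-18.5  23.1]
100 9 x [-0.3  7.2] y [-17.4  22.9]
106 14 x [-2.7  7.7] y [-13.4  43.7]
112 24 x [-2.5 11.4] y [-41.   52.5]
118 20 x [-6.6  7.9] y [-33.2  48.7]
130 17 x [ 2.3 36.8] y [-13.6  25.8]
136 36 x [ 4.2 37.2] y [-20.9  25.9]
142 18 x [-1.2 38. ] y [-16.2  29.2]
148 11 x [-0.1 37. ] y [-18.4  27.5]
154 29 x [-11.4  37.4] y [-22.1  26.1]
160 29 x [-13.  36.] y [-27.   24.3]
166 20 x [-11.6  37.9] y [-9.8 25.1]
172 31 x [-10.6  38.5] y [-10.7  25.9]
178 48 x [-19.9  45. ] y [-19.7  27.4]
184 21 x [-7.6 38.6] y [-8.8 25.5]
```

Run:
```python
from h import *
s,r=st()
for fn,c in(("side4",[.5269,-.139,.253]),("side5",[.5269,-.139,.2714])):
    P=pts(np.load(f"/tmp/{fn}.npz")).reshape(-1,3);q=(P-np.array(c))@r*1000
    k=(abs(q[:,0])<10)&(abs(q[:,1])>33)&(abs(q[:,1])<54)&(P[:,2]>.12)&(P[:,2]<.19)
    print(fn,"bar z",np.sort((P[k,2]*1000).round(0)).tolist())
    k=(q[:,0]>22)&(q[:,0]<42)&(abs(q[:,1])<30)&(P[:,2]>.06)&(P[:,2]<.16)
    print(" jaw z",np.sort((P[k,2]*1000).round(0)).tolist())
```

```text
t 20.33 q [-0.265  0.074  0.099  1.606  0.017 -0.514] p [ 0.5269 -0.1389  0.2712] F [ 0.5  1.  -1.9] gw 0.0521 2.3 yaw -165.7 tilt [-0.006  0.02 ]
side4 bar z [123.0, 147.0, 148.0, 148.0, 148.0, 151.0, 152.0, 152.0, 152.0, 152.0, 153.0, 153.0, 153.0, 154.0, 154.0, 154.0, 155.0, 156.0, 187.0, 190.0, 190.0]
 jaw z [62.0, 64.0, 64.0, 65.0, 65.0, 68.0, 68.0, 69.0, 69.0, 69.0, 69.0, 69.0, 70.0, 70.0, 71.0, 71.0, 71.0, 71.0, 72.0, 72.0, 72.0, 73.0, 73.0, 73.0, 73.0, 73.0, 73.0, 73.0, 74.0, 74.0, 75.0, 76.0, 83.0, 85.0, 86.0, 87.0, 87.0, 87.0, 87.0, 87.0, 88.0, 88.0, 88.0, 89.0, 89.0, 89.0, 90.0, 90.0, 91.0, 91.0, 91.0, 91.0, 92.0, 92.0, 93.0, 93.0, 93.0, 94.0, 95.0, 95.0, 96.0, 96.0, 96.0, 97.0, 98.0, 99.0, 101.0, 102.0, 102.0, 102.0, 104.0, 105.0, 105.0, 106.0, 106.0, 106.0, 108.0, 110.0, 111.0, 112.0, 112.0, 113.0, 113.0, 115.0, 117.0, 118.0, 119.0, 120.0, 120.0, 121.0, 121.0, 121.0, 122.0, 122.0, 123.0, 123.0, 125.0, 125.0, 127.0, 127.0, 128.0, 128.0, 128.0, 128.0, 128.0, 130.0, 130.0, 130.0, 131.0, 132.0, 132.0, 132.0, 132.0, 133.0, 134.0, 134.0, 134.0, 134.0, 135.0, 136.0, 136.0, 136.
[... 276 characters left out ...]
 71.0, 71.0, 72.0, 72.0, 72.0, 72.0, 72.0, 72.0, 73.0, 73.0, 73.0, 73.0, 73.0, 74.0, 74.0, 75.0, 75.0, 86.0, 87.0, 87.0, 87.0, 87.0, 87.0, 87.0, 87.0, 88.0, 88.0, 88.0, 88.0, 89.0, 89.0, 89.0, 90.0, 90.0, 91.0, 92.0, 92.0, 94.0, 94.0, 95.0, 95.0, 95.0, 97.0, 97.0, 97.0, 97.0, 98.0, 98.0, 99.0, 100.0, 101.0, 102.0, 103.0, 103.0, 104.0, 104.0, 108.0, 108.0, 109.0, 110.0, 110.0, 111.0, 113.0, 113.0, 113.0, 115.0, 115.0, 118.0, 118.0, 120.0, 120.0, 120.0, 121.0, 122.0, 124.0, 126.0, 126.0, 127.0, 127.0, 128.0, 128.0, 128.0, 128.0, 129.0, 129.0, 130.0, 131.0, 131.0, 132.0, 132.0, 133.0, 133.0, 134.0, 134.0, 134.0, 134.0, 134.0, 135.0, 135.0, 136.0, 136.0, 136.0, 136.0, 137.0, 137.0, 137.0, 138.0]
```

The pads slid up the splayed handles and the pliers stayed, with the jaws still slightly spread because the pads touch high on the handles. I go lower on the handles and let out further there.

```bash
python3 -m inch '[0,-0.001,0.04,0,0.605, 0,-0.002,0.08,0,0.605, 0,-0.003,0.12,0,0.605, 0,-0.003,0.15,0,0.605, 0,-0.003,0.15,0,0.605]' | sed -n '2p;4,6p'
python3 -m inch '[0,-0.001,0.04,0,0.61, 0,-0.002,0.08,0,0.615, 0,-0.003,0.11,0,0.62, 0,-0.003,0.13,0,0.62, 0,-0.003,0.13,0,0.62]' | sed -n '2p;4,6p'
python3 -m inch '[0,0,0,0,0.63, 0,0,0,0,0.64, 0,0,0,0,0.64]' | sed -n '2p;4,6p'
```

```text
eef_pos: [0.5267, -0.1389, 0.2553]
ft_force: [-0.2, -1.3, 3.8]
grip_width: 0.0517
grip_force: 2.9
eef_pos: [0.5265, -0.1389, 0.242]
ft_force: [-0.1, -0.2, -1.2]
grip_width: 0.0531
grip_force: 2.1
eef_pos: [0.5266, -0.1389, 0.2425]
ft_force: [-0.1, 0.7, -3.0]
grip_width: 0.0548
grip_force: 2.0
```

```bash
cat >> h.py <<'E'
def barz(n="side"):
    s,r=st();P=pts(arm.grab_frame(n)).reshape(-1,3);q=(P-s["eef_pos"])@r*1000
    k=(abs(q[:,0])<10)&(abs(q[:,1])>33)&(abs(q[:,1])<54)&(q[:,2]>75)&(q[:,2]<135)
    z=P[k,2]*1000;print("bar n",k.sum(),"z med",np.median(z).round(1),"p90",np.percentile(z,90).round(1),"tool z",np.median(q[k,2]).round(1),"y",np.percentile(q[k,1],[2,98]).round(0))
E
python3 -m inch '[0,0,0,0,0.645, 0,0,0,0,0.645, 0,0,0,0,0.645]' | sed -n '2p;4,6p'
python3 -c "from h import *
barz()"
python3 -m inch '[0,0.0005,-0.02,0,0.645, 0,0.001,-0.04,0,0.645, 0,0.001,-0.05,0,0.645, 0,0.001,-0.05,0,0.645]' | sed -n '2p;4,6p'
python3 -c "from h import *
barz()"
```

```text
eef_pos: [0.5268, -0.139, 0.2428]
ft_force: [-0.8, -1.4, -1.7]
grip_width: 0.0553
grip_force: 2.0
t 21.67 q [-0.265  0.07   0.039  1.552  0.017 -0.514] p [ 0.5268 -0.139   0.2428] F [-0.8 -1.4 -1.7] gw 0.0553 2.0 yaw -165.71 tilt [-0.007  0.02 ]
bar n 17 z med 153.7 p90 156.0 tool z 89.8 y [-45.  52.]
eef_pos: [0.5269, -0.139, 0.2483]
ft_force: [-0.6, 0.3, -2.1]
grip_width: 0.0552
grip_force: 2.0
t 22.05 q [-0.265  0.07   0.05   1.562  0.017 -0.514] p [ 0.5269 -0.139   0.2483] F [-0.6  0.3 -2.1] gw 0.0552 2.0 yaw -165.71 tilt [-0.006  0.02 ]
bar n 17 z med 156.6 p90 160.4 tool z 92.3 y [-46.  50.]
```

```bash
python3 -m inch '[0,0.0005,-0.02,0,0.645, 0,0.001,-0.04,0,0.645, 0,0.001,-0.06,0,0.645, 0,0.002,-0.08,0,0.645, 0,0.002,-0.08,0,0.645]' | sed -n '2p;4,6p'
python3 -c "from h import *
barz()"
```

```text
eef_pos: [0.5269, -0.1389, 0.2564]
ft_force: [-0.1, -0.5, -2.3]
grip_width: 0.0551
grip_force: 2.0
t 22.52 q [-0.265  0.071  0.067  1.578  0.017 -0.514] p [ 0.5269 -0.1389  0.2564] F [-0.1 -0.5 -2.3] gw 0.0551 2.0 yaw -165.71 tilt [-0.006  0.02 ]
bar n 18 z med 165.8 p90 168.6 tool z 91.4 y [-48.  51.]
```

Now the pliers rise with the gripper and the tips are free. I lift a bit more, then squeeze firmly.

```bash
python3 -m inch '[0,0.0005,-0.02,0,0.645, 0,0.001,-0.04,0,0.645, 0,0.001,-0.06,0,0.645, 0,0.002,-0.08,0,0.645, 0,0.002,-0.08,0,0.645]' | sed -n '2p;4,6p'
python3 -c "from h import *
barz()"
python3 -m inch '[0,0,0,0,0.55, 0,0,0,0,0.45, 0,0,0,0,0.3, 0,0,0,0,0.1, 0,0,0,0,0]' | sed -n '2p;4,6p'
python3 -m inch '[0,0,0,0,0, 0,0,0,0,0, 0,0,0,0,0]' | sed -n '2p;4,6p'
python3 -c "from h import *
barz()"
```

```text
eef_pos: [0.5269, -0.1389, 0.2644]
ft_force: [0.2, -0.7, -1.5]
grip_width: 0.0547
grip_force: 2.0
t 22.98 q [-0.265  0.072  0.084  1.593  0.017 -0.514] p [ 0.5269 -0.1389  0.2644] F [ 0.2 -0.7 -1.5] gw 0.0547 2.0 yaw -165.7 tilt [-0.006  0.02 ]
bar n 18 z med 173.4 p90 176.4 tool z 91.1 y [-47.  52.]
eef_pos: [0.5268, -0.1388, 0.2638]
ft_force: [-0.1, 0.1, -1.4]
grip_width: 0.0227
grip_force: 61.5
eef_pos: [0.5268, -0.1389, 0.2638]
ft_force: [0.1, 0.1, -1.6]
grip_width: 0.0229
grip_force: 61.5
t 23.7 q [-0.265  0.073  0.083  1.593  0.017 -0.514] p [ 0.5268 -0.1389  0.2638] F [ 0.1  0.1 -1.6] gw 0.0229 61.5 yaw -165.7 tilt [-0.007  0.02 ]
bar n 17 z med 167.5 p90 172.2 tool z 97.2 y [-42.  52.]
```

```bash
python3 -m inch '[0,0.002,-0.1,0,0, 0,0.005,-0.25,0,0, 0,0.009,-0.45,0,0, 0,0.013,-0.65,0,0, 0,0.015,-0.75,0,0]' | sed -n '2p;4,6p'
python3 -m inch '[-0.07,0.2,0,0,0, -0.14,0.4,0,0,0, -0.21,0.6,0,0,0, -0.28,0.81,0,0,0, -0.28,0.81,0,0,0]' | sed -n '2p'
python3 -m inch '[-0.07,0.2,0,0,0, -0.14,0.4,0,0,0, -0.21,0.6,0,0,0, -0.28,0.81,0,0,0, -0.28,0.81,0,0,0]' | sed -n '2p'
python3 - <<'E'
from h import *
o=[]
for n,u,v in(("side",230,140),("top",275,145)):
    f=arm.grab_frame(n);np.savez("/tmp/"+n+"6",**f);o.append(cv2.resize(f["image"][v:v+75,u:u+75],(400,400),interpolation=cv2.INTER_CUBIC))
cv2.imwrite("pics/c8.png",cv2.cvtColor(np.hstack(o),cv2.COLOR_RGB2BGR))
plan([.552,.2045,.325],-165.7)
E
```

```text
eef_pos: [0.527, -0.1389, 0.3422]
ft_force: [-0.2, -1.0, -2.0]
grip_width: 0.0229
grip_force: 61.5
eef_pos: [0.5342, -0.0507, 0.3415]
eef_pos: [0.5413, 0.0344, 0.3428]
t 25.1 q [ 0.052  0.091  0.256  1.741  0.02  -0.199] p [0.5412 0.0322 0.3427] F [ 0.4 -1.  -2.3] gw 0.0232 61.5 yaw -165.62 tilt [-0.006  0.019]
shift [-0.533  1.638  0.21 ] turn 0.00045043045586747136
```

View pics/c8.png

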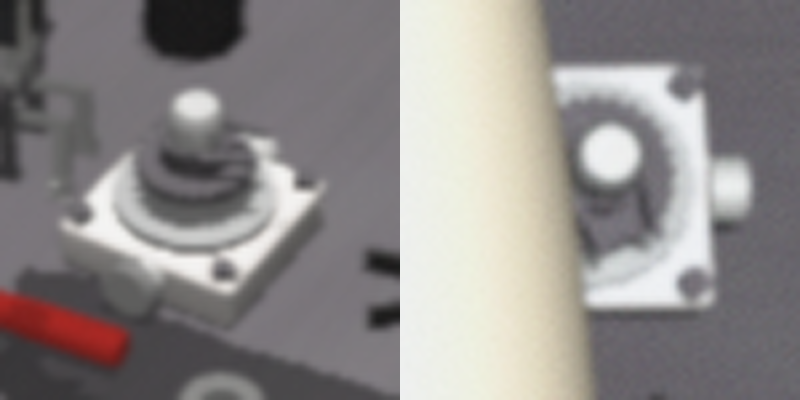

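The ring is round the shaft: lugs near left crop (250,150), and near right crop (645,210) and (590,235). I check the lug spacing numerically.

Run:
```python
from h import *
a=np.radians(-165.7+180);ex=np.array([np.cos(a),np.sin(a)]);ey=np.array([-ex[1],ex[0]])
for n,b,c in(("side6",(238,305,140,205),(.5237,-.1350)),("top6",(300,345,145,212),(.5222,-.1355))):
    P=pts(np.load(f"/tmp/{n}.npz"))[b[2]:b[3],b[0]:b[1]].reshape(-1,3)
    d=P[:,:2]-c;X=d@ex*1000;Y=d@ey*1000;z=P[:,2]*1000
    k=(z>80)&(z<98)&(X<-21)&(X>-55)&(abs(Y)<40)
    o=np.argsort(Y[k]);print(n,k.sum(),np.stack([X[k],Y[k],z[k]],1)[o].round(0).astype(int).tolist())
    k=(z>80)&(z<98)&(np.hypot(X,Y)>19)&(X>-18);print(" annulus z",np.median(z[k]),k.sum(),"r99",np.percentile(np.hypot(X,Y)[k],[50,95]))
    k=(np.hypot(X,Y)>28)&(np.hypot(X,Y)<37)&(z>60)&(z<80)&(X>0);print(" rim z",np.median(z[k]))
for n,b in(("side",(238,305,140,205)),("top",(300,345,145,212))):
    P=pts(np.load(f"/tmp/{n}.npz"))[b[2]:b[3],b[0]:b[1]].reshape(-1,3);d=P[:,:2]-((.5237,-.1350) if n=="side" else (.5222,-.1355));X=d@ex*1000;Y=d@ey*1000;z=P[:,2]*1000
    k=(np.hypot(X,Y)>28)&(np.hypot(X,Y)<37)&(z>60)&(z<80)&(X>0);print(" rim z before",n,np.median(z[k]))
```

```text
side6 28 [[-27, -21, 90], [-24, -20, 86], [-24, -19, 91], [-42, -19, 91], [-42, -18, 86], [-35, -17, 86], [-35, -16, 91], [-28, -16, 90], [-32, -15, 87], [-39, -14, 94], [-32, -14, 96], [-40, -13, 90], [-33, -12, 94], [-38, 8, 88], [-25, 9, 85], [-32, 10, 88], [-42, 10, 91], [-36, 12, 86], [-33, 12, 85], [-29, 12, 89], [-36, 13, 92], [-23, 15, 90], [-40, 15, 90], [-44, 16, 92], [-23, 17, 87], [-27, 18, 89], [-31, 19, 91], [-22, 25, 93]]
 annulus z 89.70611968767794 42 r99 [23.25732969 28.89899285]
 rim z 71.60905004205698
top6 45 [[-24, -21, 91], [-26, -21, 88], [-34, -21, 90], [-37, -20, 88], [-29, -19, 90], [-40, -19, 90], [-31, -19, 89], [-23, -18, 90], [-25, -18, 87], [-42, -18, 92], [-34, -17, 92], [-28, -17, 90], [-21, -17, 86], [-37, -17, 92], [-39, -16, 90], [-30, -16, 90], [-41, -16, 90], [-33, -15, 89], [-35, -15, 88], [-38, -14, 87], [-21, -5, 87], [-22, -1, 82], [-22, 3, 85], [-40, 9, 89], [-43, 10, 89], [-37, 11, 91], [-31, 11, 87], [-40, 11, 89], [-42, 12, 88], [-25, 12, 87], [-34, 13, 90], [-36, 13, 88], [-38, 13, 86], [-45, 13, 91], [-41, 14, 87], [-33, 15, 88], [-24, 15, 87], [-22, 15, 92], [-31, 15, 94], [-36, 16, 91], [-27, 16, 90], [-30, 17, 89], [-21, 17, 90], [-24, 17, 87], [-26, 18, 89]]
 annulus z 89.4973754200954 35 r99 [21.88685551 25.24437464]
 rim z 71.30650873163114
 rim z before side 73.56907120360145
 rim z before top 72.64240753533014
```

The lugs sit about 28 mm apart and do not diverge, so the ring is closed. The pulley rim is about 1.5 mm lower than at the start. Back to the stand.

```bash
python3 -m inch '[-0.066,0.2,0,0,0, -0.133,0.4,0,0,0, -0.2,0.6,0,0,0, -0.266,0.82,0,0,0, -0.266,0.82,0,0,0]' | sed -n '2p'
python3 -m inch '[-0.066,0.2,0,0,0, -0.133,0.4,0.05,0,0, -0.2,0.6,0.1,0,0, -0.266,0.82,0.15,0,0, -0.266,0.82,0.15,0,0]' | sed -n '2p'
python3 -m inch '[0,0,0,0,0, 0,0,0,0,0, 0,0,0,0,0, 0,0,0,0,0]' | sed -n '2p'
python3 - <<'E'
from h import *
barz()
plan([.552,.2045,.22],-165.7)
s,r=st();f=arm.grab_frame("side");q=(pts(f).reshape(-1,3)-s["eef_pos"])@r*1000
q0=(pts(np.load("/tmp/side2.npz")).reshape(-1,3)-np.array([.5524,.2031,.3235]))@r*1000
for a in(q0,q):
    for nm,k in(("bar",(abs(a[:,0])<12)&(abs(a[:,1])>32)&(abs(a[:,1])<54)&(a[:,2]>85)&(a[:,2]<112)),("jaw",(a[:,0]>22)&(a[:,0]<45)&(abs(a[:,1])<30)&(a[:,2]>115)&(a[:,2]<150))):
        print(nm,k.sum(),np.percentile(a[k],[5,50,95],axis=0).round(1).tolist())
E
```

```text
eef_pos: [0.5469, 0.1197, 0.3439]
eef_pos: [0.5523, 0.2059, 0.3292]
eef_pos: [0.5523, 0.2031, 0.331]
t 26.27 q [0.345 0.194 0.348 1.724 0.021 0.097] p [0.5523 0.2031 0.331 ] F [-0.2 -0.1 -1.4] gw 0.0234 61.5 yaw -165.78 tilt [-0.006  0.02 ]
bar n 35 z med 234.5 p90 237.8 tool z 96.7 y [-46.  53.]
t 26.32 q [0.345 0.194 0.348 1.724 0.021 0.097] p [0.5523 0.2032 0.3309] F [ 0.5 -0.7 -2.7] gw 0.0233 61.5 yaw -165.78 tilt [-0.006  0.02 ]
shift [-1.000e-03 -1.000e-02  1.109e+00] turn -0.00042658506272093494
t 26.32 q [0.345 0.194 0.348 1.724 0.021 0.097] p [0.5523 0.2032 0.3309] F [ 0.5 -0.7 -2.7] gw 0.0233 61.5 yaw -165.78 tilt [-0.006  0.02 ]
bar 38 [[-4.0, -48.8, 100.1], [1.5, 35.7, 102.8], [4.5, 50.9, 108.6]]
jaw 83 [[24.6, -19.2, 119.0], [31.1, 12.8, 130.0], [35.8, 22.3, 147.0]]
bar 37 [[-3.6, -46.3, 93.9], [0.0, 35.7, 96.7], [3.5, 50.2, 101.3]]
jaw 79 [[25.7, -18.9, 116.3], [31.5, -11.9, 131.8], [35.7, 23.9, 147.0]]
```

```bash
python3 -m inch '[0,0,0.2,0,0, 0,0,0.45,0,0, 0,-0.005,0.7,0,0, 0,-0.01,0.9,0,0, 0,-0.01,1.0,0,0]' | sed -n '2p;4p'
python3 -m inch '[0,0,0,0,0, 0,0,0.03,0,0, 0,-0.001,0.06,0,0, 0,-0.002,0.1,0,0, 0,-0.002,0.1,0,0]' | sed -n '2p;4p'
python3 -m inch '[0,0,0.02,0,0, 0,-0.001,0.04,0,0, 0,-0.001,0.06,0,0, 0,-0.002,0.08,0,0, 0,-0.002,0.08,0,0]' | sed -n '2p;4p'
python3 -m inch '[0,0,0.02,0,0, 0,-0.001,0.04,0,0, 0,-0.001,0.06,0,0, 0,-0.001,0.06,0,0]' | sed -n '2p;4p'
python3 -c "from h import *
barz()"
```

```text
eef_pos: [0.5511, 0.2045, 0.2277]
ft_force: [-0.5, 0.2, -2.4]
eef_pos: [0.5519, 0.2052, 0.2206]
ft_force: [-0.2, -0.1, -2.3]
eef_pos: [0.5516, 0.2051, 0.2119]
ft_force: [-0.8, -0.2, -1.7]
eef_pos: [0.5516, 0.2052, 0.2059]
ft_force: [-0.4, 0.3, -3.1]
t 27.95 q [0.349 0.164 0.072 1.479 0.021 0.099] p [0.5516 0.2052 0.2059] F [-0.4  0.3 -3.1] gw 0.0235 61.5 yaw -165.71 tilt [-0.007  0.02 ]
bar n 117 z med 93.3 p90 110.7 tool z 112.6 y [-52.  50.]
```

No contact yet; the bar is about 9 mm above the notch floor. I continue in small steps until the weight is taken.

```bash
python3 -m inch '[0,0,0.02,0,0, 0,-0.001,0.04,0,0, 0,-0.001,0.04,0,0]' | sed -n '2p;4p'
python3 -m inch '[0,0,0.02,0,0, 0,-0.0005,0.02,0,0, 0,-0.0005,0.02,0,0]' | sed -n '2p;4p'
python3 -m inch '[0,0,0.015,0,0, 0,-0.0005,0.015,0,0, 0,-0.0005,0.015,0,0]' | sed -n '2p;4p'
```

```text
eef_pos: [0.5516, 0.2051, 0.202]
ft_force: [-0.3, -0.1, -3.4]
eef_pos: [0.5517, 0.2051, 0.2003]
ft_force: [0.3, -0.6, -1.5]
eef_pos: [0.5517, 0.2051, 0.1989]
ft_force: [-0.3, 0.6, -1.9]
```

```bash
python3 -m inch '[0,0,0.01,0,0, 0,0,0.01,0,0, 0,0,0.01,0,0]' | sed -n '2p;4p'
python3 -m inch '[0,0,0.01,0,0, 0,0,0.01,0,0, 0,0,0.01,0,0]' | sed -n '2p;4p'
python3 -m inch '[0,0,0.01,0,0, 0,0,0.01,0,0, 0,0,0.01,0,0]' | sed -n '2p;4p'
```

```text
eef_pos: [0.5517, 0.2051, 0.1979]
ft_force: [-0.3, 1.0, -2.3]
eef_pos: [0.5517, 0.2052, 0.1969]
ft_force: [-0.2, -0.2, -2.5]
eef_pos: [0.5518, 0.2052, 0.1964]
ft_force: [-0.8, 0.6, 1.6]
```

Seated. I open gradually.

```bash
python3 -m inch '[0,0,0,0,0.3, 0,0,0.01,0,0.36, 0,0,0.015,0,0.42, 0,0,0.02,0,0.48, 0,0,0.03,0,0.54]' | sed -n '2p;4,6p'
python3 -m inch '[0,0,0.01,0,0.6, 0,0,0.01,0,0.65, 0,0,0.01,0,0.7, 0,0,0.01,0,0.8, 0,0,0.01,0,1]' | sed -n '2p;4,6p'
python3 -m inch '[0,0,0,0,1, 0,0,0,0,1, 0,0,0,0,1, 0,0,0,0,1]' | sed -n '2p;4,6p'
python3 -m inch '[0,0,-0.1,0,1, 0,0,-0.3,0,1, 0,0,-0.6,0,1, 0,0,-0.9,0,1, 0,0,-0.9,0,1]' | sed -n '2p;4,6p'
python3 - <<'E'
from h import *
st();P=pts(arm.grab_frame("side"));q=P[195:262,180:250].reshape(-1,3)
P0=pts(np.load("/tmp/side.npz"));q0=P0[195:262,180:250].reshape(-1,3)
for nm,a in(("start",q0),("now",q)):
    for lo,hi in((.09,.105),(.105,.135),(.135,.18)):
        m=(a[:,2]>lo)&(a[:,2]<hi)&(abs(a[:,0]-.55)<.06)&(abs(a[:,1]-.205)<.07);r=cv2.minAreaRect(a[m,:2].astype(np.float32)*1000);print(nm,lo,m.sum(),a[m].mean(0).round(4),np.round(r[0],1),np.round(r[1],1),round(r[2],1),a[m,2].max().round(3))
E
```

```text
eef_pos: [0.5516, 0.2052, 0.1926]
ft_force: [-0.7, 1.1, -1.0]
grip_width: 0.0462
grip_force: 2.9
eef_pos: [0.5518, 0.2053, 0.1923]
ft_force: [0.1, -1.0, 0.0]
grip_width: 0.0785
grip_force: 0.0
eef_pos: [0.5517, 0.2053, 0.1921]
ft_force: [0.5, -0.3, -0.2]
grip_width: 0.085
grip_force: 0.0
eef_pos: [0.5531, 0.2037, 0.2891]
ft_force: [0.7, 0.1, 0.2]
grip_width: 0.0858
grip_force: 0.0
t 31.08 q [0.345 0.17  0.239 1.631 0.021 0.096] p [0.5531 0.2037 0.2891] F [0.7 0.1 0.2] gw 0.0858 0.0 yaw -165.71 tilt [0.001 0.023]
start 0.09 116 [0.5462 0.2179 0.0984] [551.5 206. ] [ 22.6 106.3] 14.9 0.105
start 0.105 120 [0.548  0.2124 0.1176] [551.1 207.7] [ 34.1 100.7] 14.9 0.135
start 0.135 104 [0.5513 0.2031 0.1523] [551.7 205.1] [18.7 65.3] 14.7 0.168
now 0.09 112 [0.5468 0.2178 0.0983] [550.7 207.4] [23.8 99.5] 15.4 0.105
now 0.105 128 [0.5493 0.2117 0.1168] [551.5 206.7] [ 34.2 106.3] 14.3 0.135
now 0.135 104 [0.5518 0.2049 0.152 ] [552.1 207.8] [19.8 62.2] 15.8 0.167
```

The pliers hang as they did at the start and the gripper is clear. I hand in.

```bash
python3 -m inch '[0,0,0,0,1, 0,0,0,0,1, 0,0,0,0,1]' >/dev/null; python3 -c "
from workcell import arm
print(arm.sign_off())"
```

```text
the job is handed in; nothing more can be done
None
```

The job is handed in: by my camera measurements the ring is closed in the groove with the pulley about 1.5 mm down, and the pliers hang back in the stand as at the start; no verdict came back.

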